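Feed a bearing block through a one-way gate onto a sprung end stop

TASK

Stand the blue bearing block in the near end of the feed lane, in front of the yellow swing gate and pointing along the lane, then push it along the lane floor (never lifting it over) through the gate until it presses the red end bumper about half-way in; the bumper must not be driven right in. Leave the block standing in the lane against the bumper with the gate swung shut behind it, and do not disturb the brass nut or the standing bolt.

Things in the scene. Friction and masses are not known exactly. Their poses are not given: they have to be found in the camera images.
- lane: Feed lane fixed to the bench: aluminium base plate 241 x 96 x 8 mm with grey rails. Origin on the bench under the lane's centre line; +x is the push direction, +y its left, z up. Floor 8 mm above the bench, rail tops 20 mm. The base runs from x = -135 to +106 mm. Beyond x = -50 mm the lane is 43 mm wide between the rails.
- lane_entry (a point): Centre of the lane's entry, on the floor, at lane x = -92 mm, where the block is to be set down. The entry is 60 mm wide between the rails from lane x = -135 to -72 mm, then the rails funnel in.
- gate (a joint): Yellow gate leaf, 45 x 4 mm, 11 to 20 mm above the bench, on an upright hinge at the left rail (lane x = -45, y = +26 mm). 0 rad: shut across the lane. It opens only in the push direction, to 1.5 rad, folding into a recess in the left rail; its sweep ends at lane x = 0. A light spring shuts it; opening it adds about 1 to 5 N to the push.
- bumper (a joint): Red bumper, 20 mm across, on a sprung rod; value = how far it is pressed in (m): 0 relaxed, 0.010 fully in. It takes about 4 N to start and 2 N more per mm (14 N half-way in), besides 1 to 2 N for sliding the block. Left against a block it stays about 1 to 2 mm pressed.
- lane_end (a point): Centre line of the lane's end, on the floor at lane x = +52 mm. Here a dark post (62 mm tall) carries the red bumper, centred 40 mm above the lane floor and facing the gate. The post is clamped anywhere along the end: the relaxed bumper face lies somewhere within 8 mm either way of this point along the lane. Its true place is not reported and must be seen or felt.
- block_mid (a point): Blue bearing block, about 0.5 kg; this point is its centre, 36 mm above its underside. Foot 60 mm long (x), 40 wide, 14 high, half-round ends. On it a flat-sided housing, 34 long (x), 24 wide (y), 14 to 72 mm above the underside, brass bushes on its y sides. Both ends are alike. The bumper meets the housing's end face, 17 mm from the centre; the foot's nose goes beneath it.
- post_foot (a point): Fixed obstacle: foot of a slotted steel upright, 55 mm square, that rises 0.86 m from the bench here; keep the arm and gripper clear of it. To the left of it and nearer the robot a tool tray with screwdrivers up to 0.2 m tall covers world x 0.15 to 0.42 m, y 0.07 to 0.42 m.
- bin_corner (a point): Fixed obstacle: near right upper corner of a dark blue bin, 115 mm tall, that stands beyond the block. From this corner its front runs 0.24 m to the left and slightly away from the robot, and its right side runs 0.16 m away from the robot.
- nut: Bystander: brass-coloured hex nut lying flat, 27 mm across, 13 mm high; origin under its centre.
- bolt: Bystander: grey hex bolt standing on its head, 28 mm across, 60 mm high; origin under its centre.

How it is judged:
By the outcome, as a careful person would: the job done as asked, in the order asked, and still so for the second after the job is handed in, with the robot touching nothing.
It also fails if it takes over 72 s, if anything falls off the work surface, if the arm or the gripper's body presses on something with over 40 N, if the wrist force passes 120 N, or if a joint passes its speed limit or range.

ROBOT

A 6-joint arm with a two-finger parallel gripper is mounted at the origin on the work surface; the furniture and walls round the work are solid. World frame = base frame: x ahead of the robot, y to its left, z up, the work surface at z = 0. Lengths are in m, angles in rad, forces in N, time in s.
With the tool pointing down it reaches from about 0.375 to 0.9 m from the base axis. Payload 3.1 kg.
Tool frame: the origin (TCP) lies on the centre line of the jaws, within the pads' length; the fingertips stand 19 mm ahead of it and the grasp point (between the pads) is the TCP; z points along the fingers, y is the direction in which the jaws open and shut (so a half turn about z gives the same grasp; the last joint's range is limited). The gripper opens to 85 mm and grips with 20 to 120 N. Pads are 22 mm wide; open, the fingers measure 114 mm over their backs; the gripper's body (76 mm by 85 mm) begins 54 mm behind the grasp point. The pads swing forward as they close: fully open they stand 13 mm farther back than shut.
Start: joints at [-1.407, 0.527, 1.433, -0, 1.181, -0.178], TCP at [0.21, -0.589, 0.25] pointing down, gripper open.
Joint ranges: [-3.08, 3.08], [-0.75, 2.2], [0.22, 2.44], [-1.43, 4.57], [0, 2.65], [-2.85, 2.85]. Speed limits (rad/s): [2.79, 2.79, 3.14, 3.14, 3.14, 3.14].

INTERFACE

Orientations are given as a unit quaternion [x, y, z, w].
In Python, from station import manip, imaging, workorder gives the robot as it stands.
- The arm moves only by the shell command python3 -m creep 'ROWS' [FORCE]. ROWS is a JSON object of lists of equal length, an entry for each row: "claw": the finger opening in cm, from 0 to 8.54; "dp": the shift along the tool's x, y, z in cm, a list of three; "roll": the turn about the tool's z in rad. In form: {"claw": [claw, ...], "dp": [[dx, dy, dz], ...], "roll": [roll, ...]}. A call has 1 to 12 rows; each row is the pose to reach, as a shift and turn from the pose commanded when the call began, along the tool's axes at that moment; what a row does not reach only later rows make up. A row lasts 1/10 s, in which the tool goes at most 50 mm and 8.59 degrees, less where a joint would pass 70% of its speed; a pose out of reach is approached as far as the arm can. A call with a gripper value outside its range is refused whole. The fingers move at their own pace and stop on an object; FORCE is the grip in N (left out, the last holds). Time passes only in rows, so rows that repeat a pose let the fingers close. It gives the time, the measured TCP pose, the force and the opening at its end, in the units of the state.
- manip.sense(): the state, without advancing time (a new reading comes with each control period).
- imaging.snapshot(name): name is "scene" or "top" or "wrist"; returns a dict with "image" (384x512x3 uint8, red, green, blue), "z_map" (384x512 float32, m along the optical axis (not along the pixel's ray), 0 where there is no reading), "vfov" (degrees; the focal length in pixels is half the picture's height over the tangent of half this angle, whatever the lens; pixels are square), "cx", "cy" (the principal point, pixels), "dist" ([k1, k2, p1, p2, k3] as OpenCV has them; the pictures are not rectified), "R" (3x3) and "t" (3): a world point X has camera coordinates R X + t. Camera axes: x right, y down, z forward; pixel columns grow to the right and rows downward; lengths in m; the calibration is good to about 2 mm. A picture is of the moment at which its call begins.
- workorder.sign_off(): hands the job in, once; it reports no verdict.
The state is a dict: "t": time; "q": joint angles; "qd": joint speeds; "tau": joint torques, N m; "tcp_pos": TCP position; "tool_rot": TCP orientation; "force": force on the tool from outside, world axes, zero at the start; "ft_torque": the same for the moment, N m; "finger_gap": opening from 0.0 (shut) to 1.0 (fully open).
Only numpy, scipy, OpenCV 4.12 (cv2) and the standard library are available. Lean on these libraries where they do the work, as an engineer would, in place of code of your own. Each camera call takes 0.05 s, during which the arm holds its last target.

## Working session

There is one attempt and no reset: what is moved stays moved. The work goes in short steps, Python scripts to look and compute and a shell command to move; the robot and the scene stay as the last step left them, time stands still between calls to the robot, and variables do not carry over. Pictures are saved under pics/ and viewed, and the job is handed in when it is done.

```bash
ls; mkdir -p pics
cat > h.py <<'E'
import numpy as np, cv2
from station import manip, imaging
def K(s):
    h=s["image"].shape[0]; f=h/2/np.tan(np.radians(s["vfov"])/2)
    return np.array([[f,0,s["cx"]],[0,f,s["cy"]],[0,0,1.]])
def ray(s,u,v):
    p=cv2.undistortPoints(np.array([[[u,v]]],float),K(s),np.array(s["dist"],float)).ravel()
    R=np.array(s["R"]);t=np.array(s["t"])
    return -R.T@t, R.T@np.array([p[0],p[1],1.])
def plane(s,u,v,z):
    o,d=ray(s,u,v); return o+d*(z-o[2])/d[2]
def depthpt(s,u,v):
    o,d=ray(s,u,v); return o+d*s["z_map"][int(round(v)),int(round(u))]
def proj(s,X):
    R=np.array(s["R"]);t=np.array(s["t"])
    return cv2.projectPoints(np.array(X,float).reshape(-1,1,3),cv2.Rodrigues(R)[0],t,K(s),np.array(s["dist"],float))[0].reshape(-1,2)
def save(s,n): cv2.imwrite("pics/"+n,s["image"][...,::-1])
E
python3 - <<'E'
from h import *
import pickle
S={}
for n in("scene","top","wrist"):
    s=imaging.snapshot(n); S[n]=s; save(s,n+"0.png"); print(n,s["vfov"],s["cx"],s["cy"],s["dist"],-np.array(s["R"]).T@s["t"])
pickle.dump(S,open("S0.pkl","wb"))
st=manip.sense(); print(st)
E
```

```text
pics
scene 49.692414761883576 253.88390250812455 193.14862254114217 [-0.03793618  0.          0.          0.          0.        ] [0.15932496 0.48301469 0.64346446]
top 57.620799335304376 250.18747916646845 193.3185736575825 [0.01285713 0.         0.         0.         0.        ] [ 0.38838525 -0.09809739  0.95085765]
wrist 61.42788530516499 255.50570027943303 194.0781845460501 [-0.08708463  0.          0.          0.          0.        ] [ 0.27185042 -0.5660858   0.37354055]
{'t': 0.15, 'q': array([-1.40750527e+00,  5.28255297e-01,  1.43361206e+00,  1.72045114e-05,
        1.18141860e+00, -1.78542270e-01]), 'qd': array([ 6.10963458e-04, -2.00902099e-03, -1.33977489e-03,  5.18832875e-04,
        2.11789663e-03, -4.56580109e-05]), 'tau': array([ 5.85647940e-04, -4.42743945e+01, -1.78276259e+01, -2.17998131e-04,
        5.60029832e-03,  7.42965710e-06]), 'tcp_pos': array([ 0.2094301 , -0.58831212,  0.24955546]), 'tool_rot': array([ 9.85429473e-01,  1.70082443e-01,  1.44115050e-05, -8.46566048e-04]), 'force': array([ 0.14572763, -0.11650727, -0.15640398]), 'ft_torque': array([0.03368661, 0.00489357, 0.02520228]), 'finger_gap': 0.9995876952285316}
```

View pics/scene0.png

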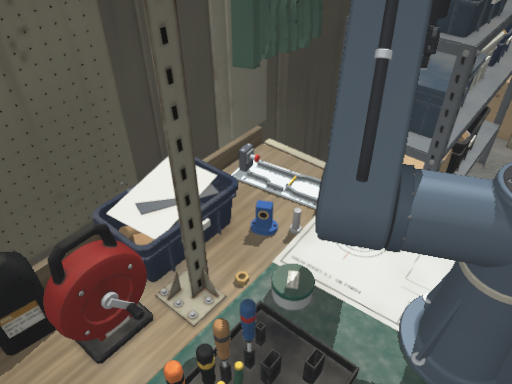

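View pics/top0.png

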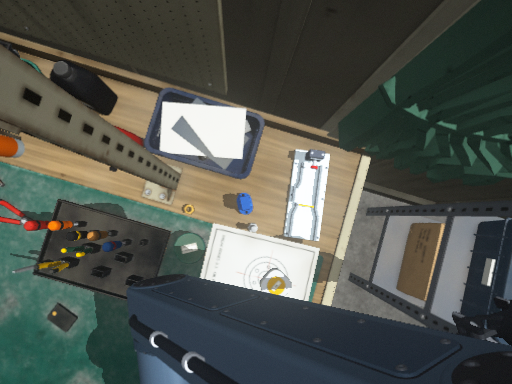

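View pics/wrist0.png

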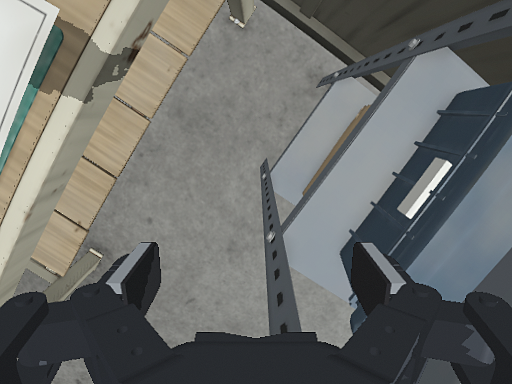

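The overview shows the lane at top-view px (285–328, 150–240), with the red bumper at its far end. The block is at (245,203), the nut at (188,209) and the bolt at (252,228). I'll enlarge those areas next.

Run:
```python
from h import *
import pickle
S=pickle.load(open("S0.pkl","rb"))
t=S["top"]["image"][135:255,170:340]; s=S["scene"]["image"][135:285,220:345]
cv2.imwrite("pics/top0z.png",cv2.resize(t,None,fx=4.7,fy=4.7,interpolation=cv2.INTER_CUBIC)[...,::-1])
cv2.imwrite("pics/scene0z.png",cv2.resize(s,None,fx=4,fy=4,interpolation=cv2.INTER_CUBIC)[...,::-1])
T=S["top"]
for u,v in [(245,203),(188,209),(252,228),(312,165),(306,195),(300,240),(295,238),(320,238),(298,152),(328,152),(317,155)]:
    print(u,v,depthpt(T,u,v).round(4))
```

```text
245 203 [ 0.4164 -0.1192  0.073 ]
188 209 [0.3987 0.0326 0.0004]
252 228 [ 0.3537 -0.1389  0.0598]
312 165 [ 0.522  -0.294   0.0436]
306 195 [ 0.4444 -0.2861  0.0094]
300 240 [ 0.3217 -0.2735 -0.0012]
295 238 [ 0.327  -0.2594  0.0006]
320 238 [ 0.3283 -0.3286 -0.0023]
298 152 [ 0.5623 -0.2629  0.0062]
328 152 [ 5.659e-01 -3.475e-01  2.000e-04]
317 155 [ 0.5444 -0.3011  0.0691]
```

View pics/top0z.png

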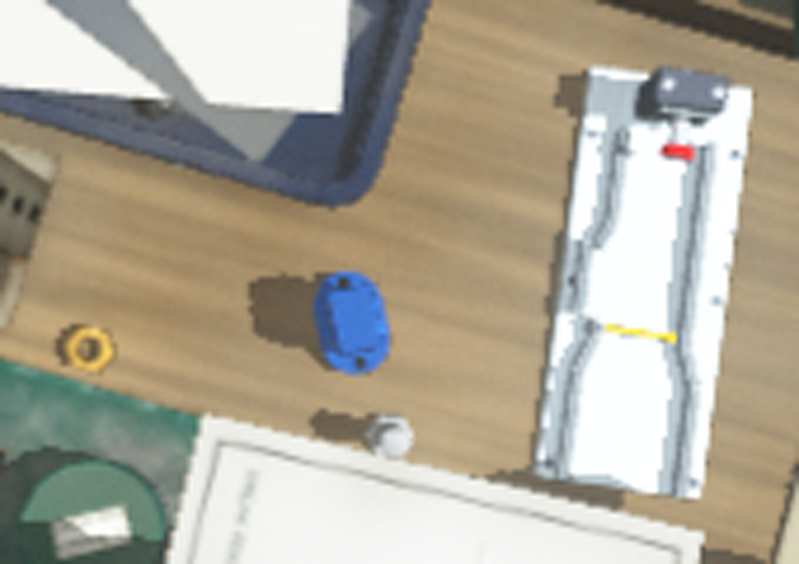

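View pics/scene0z.png

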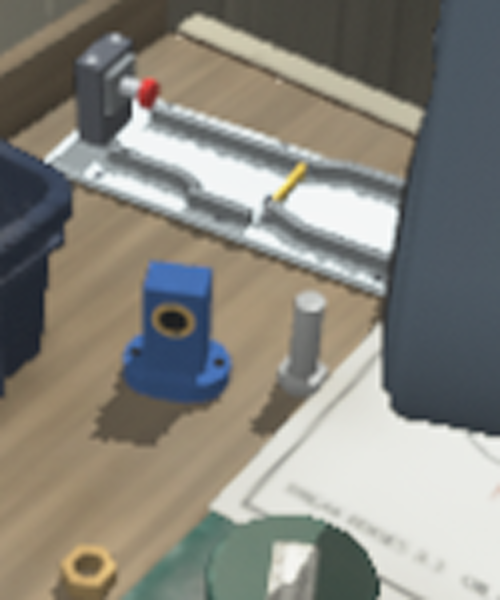

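Gate, bumper, block, nut and bolt are all clear in both views. Next I'll measure coarse positions from masks.

Run:
```python
from h import *
import pickle
S=pickle.load(open("S0.pkl","rb"))
T=S["top"]; C=S["scene"]
z=lambda u,v:(u/4.7+170-.4,v/4.7+135-.4)
for n,u,v,h in [("UL",590,68,.008),("UR",752,88,.008),("LR",700,498,.008),("LL",535,475,.008),("gate hinge",600,326,.02),("gate tip",677,339,.02),("bumper L",663,150,.048),("bumper R",694,155,.048),("bincorner",340,205,.115),("bin r far",430,0,.115)]:
    print(n,plane(T,*z(u,v),h).round(4))
def mask(im,lo,hi):
    return cv2.inRange(cv2.cvtColor(im,cv2.COLOR_RGB2HSV),lo,hi)
# block in top: height slices from depth
im=T["image"]; m=mask(im,(105,120,60),(125,255,255)); m[:190]=0;m[215:]=0;m[:,:230]=0;m[:,260:]=0
P=np.array([depthpt(T,u,v) for v,u in zip(*np.nonzero(m))])
print(len(P),np.histogram(P[:,2],8))
top=P[P[:,2]>.06]; print("top",top.mean(0), top[:,:2].min(0),top[:,:2].max(0))
r=cv2.minAreaRect((top[:,:2]*1000).astype(np.float32)); print(r)
cs,_=cv2.findContours(m,0,2); c=max(cs,key=cv2.contourArea).reshape(-1,2)
Q=np.array([plane(T,u,v,.014)[:2] for u,v in c]); print("foot",cv2.minAreaRect((Q*1000).astype(np.float32)))
st=manip.sense()
W=S["wrist"];print("cam axis",np.array(W["R"])[2], np.array(W["R"])[0])
for nm,lo,hi,h,box in [("nut",(15,120,120),(30,255,255),.013,(180,200,197,217))]:
    m=mask(im,lo,hi);b=np.zeros_like(m);b[box[1]:box[3],box[0]:box[2]]=1;v,u=np.nonzero(m*b);print(nm,len(u),plane(T,u.mean(),v.mean(),h))
```

```text
UL [ 0.5698 -0.2545  0.008 ]
UR [ 0.5609 -0.3499  0.008 ]
LR [ 0.322  -0.3222  0.008 ]
LL [ 0.333  -0.2266  0.008 ]
gate hinge [ 0.4191 -0.2607  0.02  ]
gate tip [ 0.4128 -0.3051  0.02  ]
bumper L [ 0.5172 -0.2896  0.048 ]
bumper R [ 0.5149 -0.307   0.048 ]
bincorner [ 0.4745 -0.1094  0.115 ]
bin r far [ 0.582  -0.1531  0.115 ]
248 (array([  1, 115,   0,   0,   2,   2,   3, 125]), array([-0.00047936,  0.0091522 ,  0.01878377,  0.02841533,  0.03804689,
        0.04767846,  0.05731002,  0.06694159,  0.07657315]))
top [ 0.41771176 -0.11944298  0.07158066] [ 0.40122323 -0.13219036] [ 0.43431044 -0.10628923]
((417.6159362792969, -119.55400848388672), (33.574214935302734, 23.881893157958984), 11.84555435180664)
foot ((418.2792663574219, -119.05125427246094), (56.336181640625, 36.859493255615234), 12.800710678100586)
cam axis [-0.24450206 -0.08541721 -0.96587921] [ 0.33549903 -0.94203916 -0.00161909]
nut 63 [0.39904793 0.02914129 0.013     ]
```

```bash
cat >> h.py <<'E'
from scipy.spatial.transform import Rotation as Ro
def go(target,yawdeg):
    st=manip.sense(); R=Ro.from_quat(st["tool_rot"]).as_matrix()
    d=R.T@(np.array(target)-st["tcp_pos"])*100
    yaw=np.degrees(np.arctan2(R[1,0],R[0,0]))
    a=(yaw-yawdeg+180)%360-180
    print("t",st["t"],"tcp",st["tcp_pos"].round(4),"yaw",yaw.round(2),"tilt z",R[:,2].round(4),"F",st["force"].round(1),"gap",st["finger_gap"])
    print("dp cm",d.round(2),"roll",np.radians(a).round(4))
E
python3 -c "
from h import *
go([.418,-.1195,.20],12.3)"
```

```text
t 0.15 tcp [ 0.2094 -0.5883  0.2496] yaw 19.59 tilt z [-3.0e-04  1.7e-03 -1.0e+00] F [ 0.1 -0.1 -0.2] gap 0.9995876952285316
dp cm [ 35.36 -37.17   5.03] roll 0.1272
```

```bash
python3 -c "
from h import *
go([.40,-.29,.28],12.3)"
```

```text
t 0.15 tcp [ 0.2094 -0.5883  0.2496] yaw 19.59 tilt z [-3.0e-04  1.7e-03 -1.0e+00] F [ 0.1 -0.1 -0.2] gap 0.9995876952285316
dp cm [ 27.96 -21.72  -3.  ] roll 0.1272
```

```bash
python3 -m creep '{"claw":[8.5,8.5,8.5,8.5,8.5,8.5,8.5,8.5,8.5,8.5,8.5],"dp":[[2.5,-2,0],[5.5,-4.3,-1],[8.5,-6.6,-2],[11.5,-9,-3],[14.5,-11.3,-3],[18,-14,-3],[21,-16.3,-3],[24,-18.6,-3],[26.5,-20.5,-3],[28,-21.7,-3],[28,-21.7,-3]],"roll":[0,0,0.03,0.06,0.09,0.12,0.127,0.127,0.127,0.127,0.127]}' 40
python3 - <<'E'
from h import *
import pickle
go([.418,-.1195,.20],12.3)
s=imaging.snapshot("wrist"); save(s,"w1.png"); pickle.dump(s,open("w1.pkl","wb"))
s=imaging.snapshot("scene"); save(s,"s1.png"); pickle.dump(s,open("s1.pkl","wb"))
E
```

```text
t: 1.25
tcp_pos: [0.4012, -0.288, 0.2801]
tool_rot: [0.994, 0.109, -0.0, -0.001]
force: [-0.8, -0.6, -0.0]
finger_gap: 0.998
t 1.25 tcp [ 0.4012 -0.288   0.2801] yaw 12.52 tilt z [-5.0e-04  1.3e-03 -1.0e+00] F [-0.8 -0.6 -0. ] gap 0.997834064845775
dp cm [  5.29 -16.08   8.03] roll 0.0038
```

View pics/w1.png

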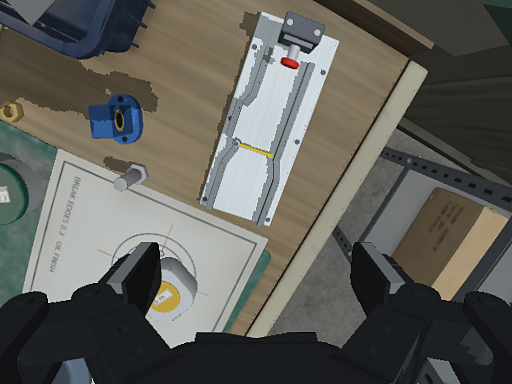

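The wrist view has the lane at px (200–340, 12–228), gate at (238–272, 143–157), bumper at (290,63), block at (118,120), bolt at (130,178) and nut at (12,112). I'll zoom in for precise lane and block geometry.

Run:
```python
from h import *
import pickle
W=pickle.load(open("w1.pkl","rb"))
# rectify lane plane z=0.020 (rail tops) by homography-ish remap via projection into world grid, lane frame guess
o=np.array([.4608,-.2900]); a=np.radians(-6.6); ex=np.array([np.cos(a),np.sin(a)]); ey=np.array([-ex[1],ex[0]])
xs=np.arange(-140,115,.4); ys=np.arange(55,-55,-.4)
for z,n in((.020,"r20"),(.008,"r08"),(.048,"r48")):
    X=np.array([[*(o+ex*x/1000+ey*y/1000),z] for y in ys for x in xs])
    p=proj(W,X).astype(np.float32).reshape(len(ys),len(xs),2)
    im=cv2.remap(W["image"],p[...,0],p[...,1],cv2.INTER_CUBIC)
    for x in range(-140,115,10): cv2.line(im,(int((x+140)/.4),0),(int((x+140)/.4),4 if x%50 else 10),(255,0,0),1)
    for y in range(-50,51,10): cv2.line(im,(0,int((55-y)/.4)),(5 if y else 12,int((55-y)/.4)),(255,0,0),1)
    cv2.imwrite(f"pics/{n}.png",im[...,::-1])
def mask(im,lo,hi): return cv2.inRange(cv2.cvtColor(im,cv2.COLOR_RGB2HSV),lo,hi)
def lane(P): d=np.array(P)[:2]-o; return (np.array([d@ex,d@ey])*1000).round(1)
m=mask(W["image"],(22,150,120),(35,255,255)); m[:135]=0; m[165:]=0;m[:,:225]=0;m[:,285:]=0
v,u=np.nonzero(m); print("gate",len(u),u.min(),u.max()); 
P=np.array([lane(plane(W,a_,b_,.02)) for a_,b_ in zip(u,v)]); print(P.min(0),P.max(0),np.polyfit(P[:,1],P[:,0],1), P.mean(0))
m=mask(W["image"],(0,150,80),(10,255,255)); m[80:]=0; m[:,:270]=0;m[:,310:]=0
v,u=np.nonzero(m); P=np.array([lane(plane(W,a_,b_,.048)) for a_,b_ in zip(u,v)]); print("bumper@48",len(u),P.min(0),P.max(0),P.mean(0))
D=np.array([depthpt(W,a_,b_) for a_,b_ in zip(u,v)]); D2=np.array([[*lane(d),d[2]*1000] for d in D]); print(D2.min(0),D2.max(0),np.median(D2,0))
# block
m=mask(W["image"],(105,120,60),(125,255,255)); m[:80]=0;m[160:]=0;m[:,:80]=0;m[:,160:]=0
P=np.array([depthpt(W,a_,b_) for b_,a_ in zip(*np.nonzero(m))]); tp=P[P[:,2]>.068]
print("block top",len(tp),cv2.minAreaRect((tp[:,:2]*1000).astype(np.float32)),tp[:,2].mean())
ft=P[(P[:,2]<.02)&(P[:,2]>.008)]; print("foot",cv2.minAreaRect((ft[:,:2]*1000).astype(np.float32)))
```

```text
gate 107 240 272
[-45.1 -19.3] [-40.5  21.3] [ 5.76940509e-03 -4.26693190e+01] [-42.66542056   0.67570093]
bumper@48 117 [ 55.4 -10.3] [62.4  8.6] [58.74615385 -0.97435897]
[  3.2        -10.1         48.83924675] [ 61.2         16.8        404.21519963] [57.4        -0.5        56.91823349]
block top 738 ((435.0484313964844, -192.3876953125), (32.73751449584961, 171.72218322753906), 11.83330249786377) 0.07493471341043466
foot ((420.6772155761719, -121.97489166259766), (58.41501235961914, 36.4478645324707), 18.017948150634766)
```

View pics/r20.png

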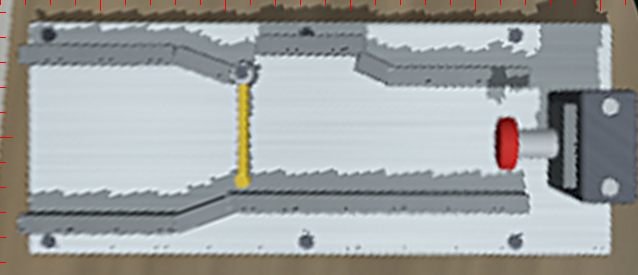

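View pics/r08.png

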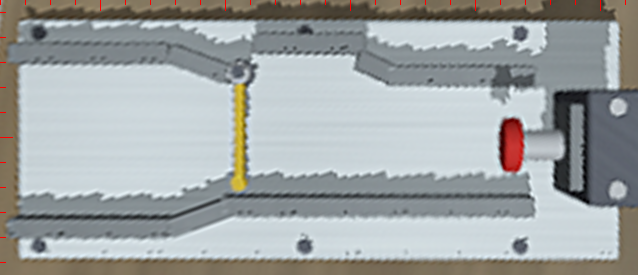

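Run:
```python
from h import *
import pickle
W=pickle.load(open("w1.pkl","rb"))
m=cv2.inRange(cv2.cvtColor(W["image"],cv2.COLOR_RGB2HSV),(105,120,60),(125,255,255)); m[:80]=0;m[160:]=0;m[:,:80]=0;m[:,160:]=0
P=np.array([depthpt(W,a_,b_) for b_,a_ in zip(*np.nonzero(m))])
print(np.histogram(P[:,2],np.arange(-.01,.1,.01)))
tp=P[(P[:,2]>.066)&(P[:,2]<.078)]; print(len(tp),tp[:,2].mean(),cv2.minAreaRect((tp[:,:2]*1000).astype(np.float32)),tp.mean(0))
print("bench z",depthpt(W,170,130),"paper",depthpt(W,90,200),"lane floor",depthpt(W,260,120))
```

```text
(array([  0,  72, 626,  89,  75,  31,  36,  69, 715,   0]), array([-0.01,  0.  ,  0.01,  0.02,  0.03,  0.04,  0.05,  0.06,  0.07,
        0.08,  0.09]))
747 0.07213250973958435 ((419.7441711425781, -120.16291809082031), (33.175209045410156, 24.000686645507812), 12.16955852508545) [ 0.41984616 -0.1209258   0.07213251]
bench z [ 0.41703943 -0.17503086 -0.00075143] paper [ 0.30489266 -0.08416871  0.00273707] lane floor [ 0.45304625 -0.28149296  0.00939519]
```

```bash
python3 -m creep '{"claw":[8.5,8.5,8.5,8.5,8.5,8.5,8.5,8.5],"dp":[[1,-3,2],[2,-6.5,4],[3.5,-10.5,7],[4.5,-14,10],[5.4,-16,12.5],[5.4,-16,14],[5.4,-16,14],[5.4,-16,14]],"roll":[0,0,0.007,0.007,0.007,0.007,0.007,0.007]}' 40
python3 - <<'E'
from h import *
go([.419,-.120,.053],12.1)
s=imaging.snapshot("wrist"); save(s,"w2.png")
E
```

```text
t: 2.15
tcp_pos: [0.4196, -0.1239, 0.1404]
tool_rot: [0.995, 0.103, 0.0, 0.0]
force: [0.7, 0.6, -0.2]
finger_gap: 0.995
t 2.15 tcp [ 0.4196 -0.1239  0.1404] yaw 11.83 tilt z [ 3.e-04 -4.e-04 -1.e+00] F [ 0.7  0.6 -0.2] gap 0.9946805371149027
dp cm [ 0.02 -0.4   8.74] roll -0.0047
```

View pics/w2.png

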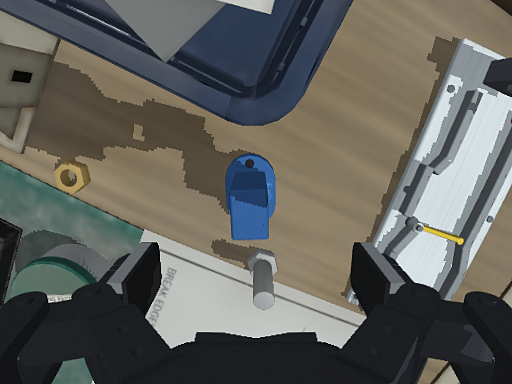

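The block, at (251,200), sits between the fingers, and the bolt at (262,280) is clear behind. I'll settle, then descend.

```bash
python3 -m creep '{"claw":[8.5,8.5],"dp":[[0,-0.2,1],[0,-0.2,2]],"roll":[0,0]}' 40
python3 -c "
from h import *
go([.419,-.120,.053],12.1)"
```

```text
t: 2.4
tcp_pos: [0.4197, -0.1221, 0.1212]
tool_rot: [0.995, 0.103, 0.001, 0.001]
force: [-0.2, -0.7, -0.2]
finger_gap: 0.995
t 2.4 tcp [ 0.4197 -0.1221  0.1212] yaw 11.83 tilt z [ 0.0032 -0.002  -1.    ] F [-0.2 -0.7 -0.2] gap 0.995248630456895
dp cm [-0.05 -0.24  6.82] roll -0.0047
```

```bash
python3 -m creep '{"claw":[8.5,8,7,6,6,6],"dp":[[0,-0.2,2],[0,-0.2,4],[0,-0.2,5.8],[0,-0.2,6.8],[0,-0.2,6.8],[0,-0.2,6.8]],"roll":[-0.005,-0.005,-0.005,-0.005,-0.005,-0.005]}' 40
python3 - <<'E'
from h import *
go([.419,-.120,.053],12.1)
s=imaging.snapshot("wrist"); save(s,"w3.png")
s=imaging.snapshot("scene"); cv2.imwrite("pics/s3.png",cv2.resize(s["image"][120:300,180:360],None,fx=3.3,fy=3.3)[...,::-1])
E
```

```text
t: 3.0
tcp_pos: [0.4187, -0.1192, 0.0526]
tool_rot: [0.994, 0.106, 0.0, 0.0]
force: [0.2, 0.1, 0.4]
finger_gap: 0.705
t 3.0 tcp [ 0.4187 -0.1192  0.0526] yaw 12.17 tilt z [ 5.e-04 -3.e-04 -1.e+00] F [0.2 0.1 0.4] gap 0.7052304514176052
dp cm [ 0.02  0.09 -0.04] roll 0.0012
```

View pics/w3.png

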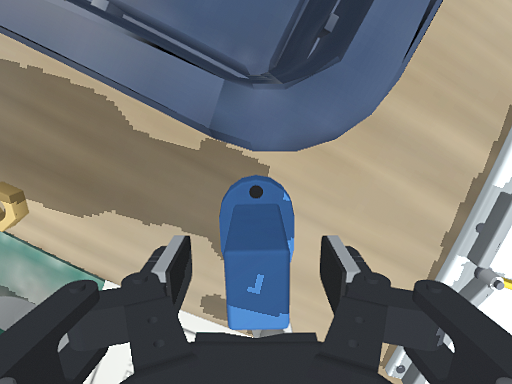

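View pics/s3.png

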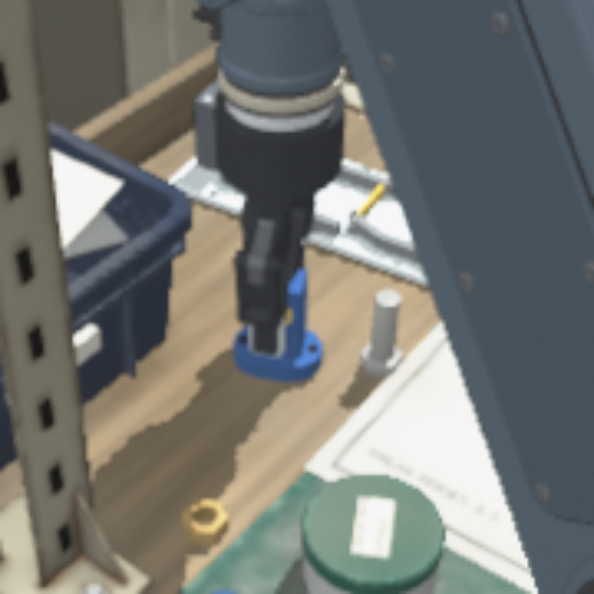

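The block is centred between the jaws at px 257 and the body is clear of the bin. Closing.

```bash
python3 -m creep '{"claw":[4,3,2,1.5,1.5,1.5,1.5,1.5],"dp":[[0,0.05,0],[0,0.05,0],[0,0.05,0],[0,0.05,0],[0,0.05,0],[0,0.05,0],[0,0.05,0],[0,0.05,0]],"roll":[0,0,0,0,0,0,0,0]}' 60
python3 -m creep '{"claw":[1.5,1.5,1.5,1.5],"dp":[[0,0,-1],[0,0,-2],[0,0,-3],[0,0,-3]],"roll":[0,0,0,0]}' 60
python3 - <<'E'
from h import *
go([.3694,-.2794,.10],-6.6)
s=imaging.snapshot("wrist"); save(s,"w4.png")
E
```

```text
t: 3.9
tcp_pos: [0.4188, -0.1194, 0.0529]
tool_rot: [0.994, 0.106, 0.0, 0.0]
force: [-0.1, 0.1, 6.0]
finger_gap: 0.275
t: 4.3
tcp_pos: [0.4191, -0.1195, 0.0837]
tool_rot: [0.994, 0.106, 0.001, 0.001]
force: [0.6, -0.2, -3.7]
finger_gap: 0.273
t 4.3 tcp [ 0.4191 -0.1195  0.0837] yaw 12.2 tilt z [ 0.0024 -0.0014 -1.    ] F [ 0.6 -0.2 -3.7] gap 0.27307973282271325
dp cm [-8.23 14.58 -1.62] roll 0.3281
```

View pics/w4.png

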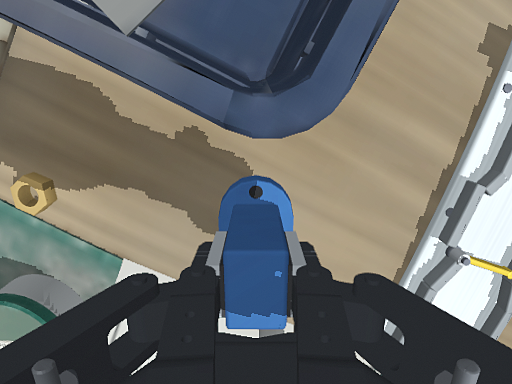

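```bash
python3 -m creep '{"claw":[1.5,1.5,1.5,1.5,1.5,1.5,1.5,1.5,1.5,1.5],"dp":[[0,0,-3],[0,0,-6],[-0.5,1,-7.6],[-2,4,-7.6],[-3.5,7,-7.6],[-5.5,10,-7.6],[-7,12.5,-7.6],[-8.1,14.6,-7.6],[-8.1,14.6,-7.6],[-8.1,14.6,-7.6]],"roll":[0,0,0,0.1,0.2,0.3,0.328,0.328,0.328,0.328]}' 60
python3 - <<'E'
from h import *
import pickle
go([.3704,-.2797,.062],-6.6)
s=imaging.snapshot("wrist"); save(s,"w5.png"); pickle.dump(s,open("w5.pkl","wb"))
s=imaging.snapshot("top"); cv2.imwrite("pics/t5.png",cv2.resize(s["image"][130:260,230:350],None,fx=4.6,fy=4.6)[...,::-1]); pickle.dump(s,open("t5.pkl","wb"))
E
```

```text
t: 5.35
tcp_pos: [0.3695, -0.2787, 0.1579]
tool_rot: [0.998, -0.058, -0.001, -0.001]
force: [0.5, 1.1, -4.5]
finger_gap: 0.271
t 5.35 tcp [ 0.3695 -0.2787  0.1579] yaw -6.69 tilt z [-0.0011  0.0018 -1.    ] F [ 0.5  1.1 -4.5] gap 0.27080734868591777
dp cm [0.12 0.1  9.59] roll -0.0016
```

View pics/w5.png

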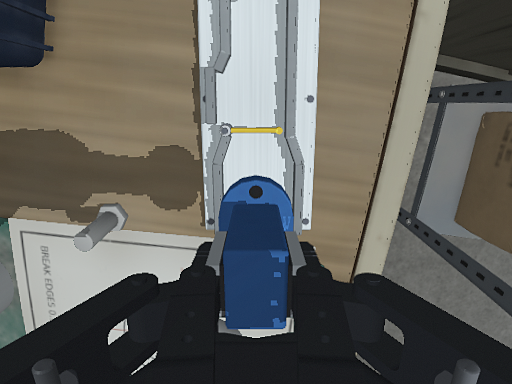

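View pics/t5.png

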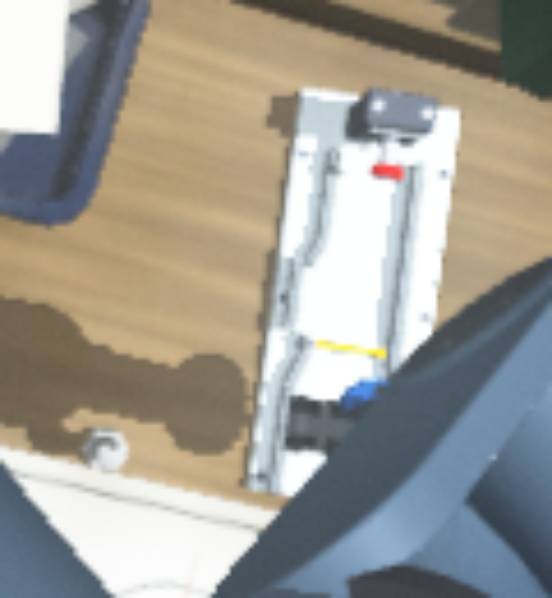

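The block is held over the entry, and the lane runs straight up the picture. The gate spans about (228–282, 130) and the block's nose is at (256,180). A check of the gate's alignment relative to the TCP:

Run:
```python
from h import *
import pickle
W=pickle.load(open("w5.pkl","rb"))
o=np.array([.4608,-.2900]); a=np.radians(-6.6); ex=np.array([np.cos(a),np.sin(a)]); ey=np.array([-ex[1],ex[0]])
lane=lambda P:(np.array([(P[:2]-o)@ex,(P[:2]-o)@ey])*1000)
m=cv2.inRange(cv2.cvtColor(W["image"],cv2.COLOR_RGB2HSV),(22,150,120),(35,255,255)); m[:120]=0; m[142:]=0;m[:,:220]=0;m[:,295:]=0
v,u=np.nonzero(m);P=np.array([lane(plane(W,a_,b_,.02)) for a_,b_ in zip(u,v)]);print(P.min(0),P.max(0),np.polyfit(P[:,1],P[:,0],1),P.mean(0))
g=cv2.cvtColor(W["image"],cv2.COLOR_RGB2GRAY)
for r in (20,40,100,150,160): print(r,[int(x) for x in g[r,195:325:2]])
xs=np.arange(-110,40,.3); ys=np.arange(50,-50,-.3)
X=np.array([[*(o+ex*x/1000+ey*y/1000),.02] for y in ys for x in xs])
p=proj(W,X).astype(np.float32).reshape(len(ys),len(xs),2)
im=cv2.remap(W["image"],p[...,0],p[...,1],cv2.INTER_CUBIC)
for y in range(-50,50,10): cv2.line(im,(0,int((50-y)/.3)),(500,int((50-y)/.3)),(255,0,0) if y else (0,160,0),1)
cv2.imwrite("pics/r5.png",cv2.resize(im,None,fx=1.5,fy=1.5)[...,::-1])
print("tcp lane",lane(np.array([.3695,-.2787])))
```

```text
[-45.71191473 -19.12325675] [-40.96267058  20.91425222] [ 1.04866989e-02 -4.30619250e+01] [-43.06319205  -0.12082156]
20 [69, 88, 203, 221, 220, 219, 219, 224, 143, 153, 154, 151, 105, 148, 145, 145, 148, 125, 204, 221, 220, 218, 220, 219, 219, 217, 219, 214, 214, 222, 218, 218, 216, 219, 217, 219, 218, 216, 217, 220, 225, 143, 152, 150, 150, 160, 66, 150, 147, 150, 88, 164, 221, 220, 218, 219, 217, 220, 221, 223, 149, 222, 112, 124, 122]
40 [70, 58, 186, 218, 219, 219, 217, 216, 217, 139, 154, 148, 147, 147, 143, 146, 147, 128, 193, 220, 218, 218, 218, 218, 218, 217, 219, 214, 212, 220, 217, 219, 216, 217, 216, 217, 218, 215, 217, 220, 205, 149, 151, 149, 150, 130, 92, 147, 147, 147, 147, 155, 221, 221, 218, 218, 219, 220, 223, 221, 218, 222, 107, 119, 119]
100 [78, 80, 73, 152, 71, 89, 138, 136, 138, 140, 88, 209, 212, 213, 212, 215, 213, 214, 215, 215, 214, 214, 211, 213, 217, 214, 214, 212, 210, 213, 210, 216, 210, 211, 214, 211, 212, 214, 214, 218, 217, 147, 145, 145, 148, 56, 141, 142, 145, 101, 141, 223, 216, 217, 216, 207, 111, 105, 107, 153, 224, 109, 120, 119, 120]
150 [122, 126, 68, 57, 200, 215, 229, 146, 148, 149, 152, 134, 143, 143, 145, 143, 211, 216, 217, 216, 217, 215, 215, 216, 219, 219, 218, 216, 218, 217, 215, 220, 214, 215, 217, 216, 212, 218, 217, 220, 219, 215, 220, 134, 149, 145, 147, 110, 133, 143, 145, 150, 146, 226, 215, 217, 219, 216, 217, 209, 115, 125, 126, 125, 125]
160 [71, 71, 75, 71, 194, 143, 147, 153, 151, 107, 142, 142, 141, 144, 111, 217, 221, 216, 218, 215, 218, 215, 217, 217, 219, 219, 219, 217, 218, 218, 215, 221, 216, 216, 218, 217, 214, 219, 218, 219, 220, 215, 218, 217, 224, 131, 146, 149, 148, 37, 148, 143, 146, 130, 142, 221, 222, 217, 219, 210, 117, 121, 122, 123, 124]
tcp lane [-91.9937233    0.73135041]
```

View pics/r5.png

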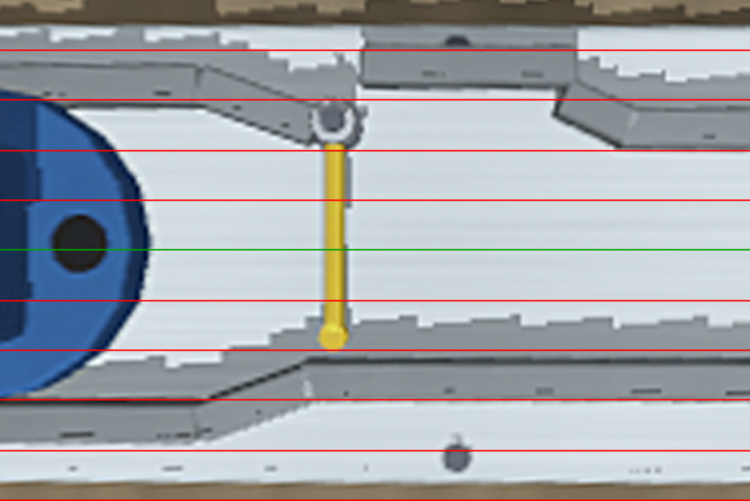

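```bash
python3 -m creep '{"claw":[1.5,1.5,1.5,1.5,1.5,1.5],"dp":[[0.1,0.1,2],[0.1,0.1,4.5],[0.1,0.1,7],[0.1,0.1,8.3],[0.1,0.1,8.8],[0.1,0.1,8.8]],"roll":[0,0,0,0,0,0]}' 60
python3 - <<'E'
from h import *
go([.3708,-.2802,.061],-6.6)
E
```

```text
t: 6.05
tcp_pos: [0.3711, -0.2791, 0.0698]
tool_rot: [0.998, -0.057, -0.001, -0.001]
force: [-0.4, 0.0, -3.4]
finger_gap: 0.274
t 6.05 tcp [ 0.3711 -0.2791  0.0698] yaw -6.52 tilt z [-0.0011  0.0014 -1.    ] F [-0.4  0.  -3.4] gap 0.2743077846809714
dp cm [-0.02  0.11  0.88] roll 0.0014
```

```bash
python3 -m creep '{"claw":[1.5,1.5,1.5,1.5],"dp":[[0,0.1,0.4],[0,0.1,0.7],[0,0.1,0.85],[0,0.1,0.85]],"roll":[0,0,0,0]}' 60
python3 - <<'E'
from h import *
go([.3708,-.2802,.061],-6.6)
s=imaging.snapshot("scene"); cv2.imwrite("pics/s6.png",cv2.resize(s["image"][120:270,220:370],None,fx=4,fy=4)[...,::-1])
s=imaging.snapshot("wrist"); save(s,"w6.png")
E
```

```text
t: 6.45
tcp_pos: [0.371, -0.2813, 0.062]
tool_rot: [0.998, -0.058, 0.0, 0.0]
force: [0.1, 0.2, -4.9]
finger_gap: 0.274
t 6.45 tcp [ 0.371  -0.2813  0.062 ] yaw -6.61 tilt z [ 2.e-04 -2.e-04 -1.e+00] F [ 0.1  0.2 -4.9] gap 0.2738291840539384
dp cm [-0.03 -0.1   0.1 ] roll -0.0001
```

View pics/w6.png

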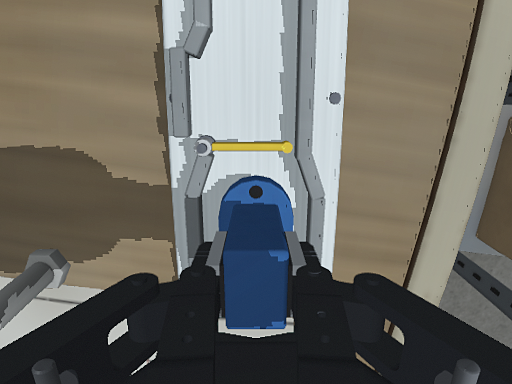

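View pics/s6.png

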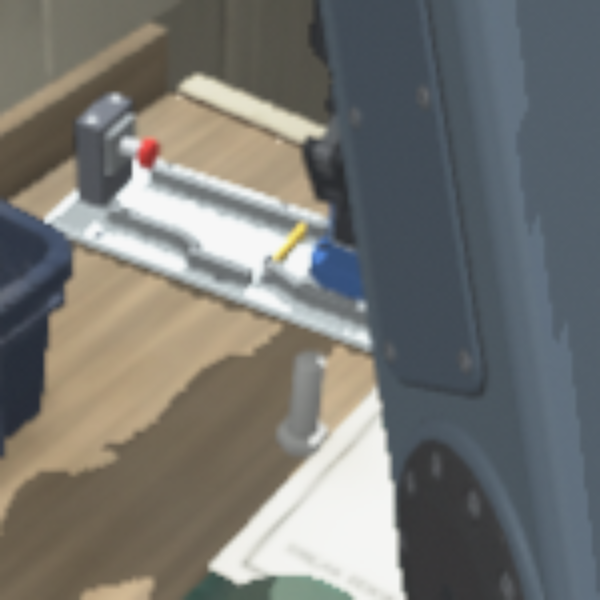

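Lowered to about 1 mm above the floor. The block's nose is at (256,190), and the gate scaling says I'm about 1 mm right of the lane centre. I'll correct that, lower and release.

```bash
python3 -m creep '{"claw":[1.5,1.5,1.5,1.5,1.5],"dp":[[0,-0.1,0.0],[0,-0.1,0.05],[0,-0.1,0.1],[0,-0.1,0.1],[0,-0.1,0.1]],"roll":[0,0,0,0,0]}' 60
python3 - <<'E'
from h import *
go([.3708,-.2802,.061],-6.6)
E
```

```text
t: 7.05
tcp_pos: [0.371, -0.2802, 0.0609]
tool_rot: [0.998, -0.058, 0.0, 0.0]
force: [0.1, 0.6, -2.8]
finger_gap: 0.271
t 7.05 tcp [ 0.371  -0.2802  0.0609] yaw -6.6 tilt z [ 0. -0. -1.] F [ 0.1  0.6 -2.8] gap 0.27103613697587603
dp cm [-0.02  0.   -0.01] roll -0.0001
```

```bash
python3 -m creep '{"claw":[1.5,2.4,3.2,4,4,4,4],"dp":[[0,0,0.03],[0,0,0.03],[0,0,0.03],[0,0,0.03],[0,0,0.03],[0,0,0.03],[0,0,0.03]],"roll":[0,0,0,0,0,0,0]}' 60
python3 - <<'E'
from h import *
import pickle
go([.3708,-.2802,.061],-6.6)
s=imaging.snapshot("wrist"); save(s,"w7.png"); pickle.dump(s,open("w7.pkl","wb"))
E
```

```text
t: 7.75
tcp_pos: [0.3711, -0.2802, 0.0605]
tool_rot: [0.998, -0.058, 0.0, 0.0]
force: [1.0, -0.6, -0.4]
finger_gap: 0.466
t 7.75 tcp [ 0.3711 -0.2802  0.0605] yaw -6.6 tilt z [ 1.e-04 -1.e-04 -1.e+00] F [ 1.  -0.6 -0.4] gap 0.46615861647910617
dp cm [-0.03  0.   -0.05] roll -0.0
```

View pics/w7.png

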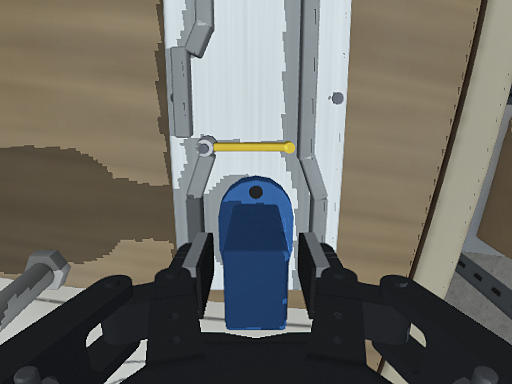

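The block stands free in the entry with its nose at (256,178), short of the shut gate at row 147. I'll regrip and push along the floor.

```bash
python3 -m creep '{"claw":[3,2,1.5,1.5,1.5],"dp":[[0,0,0],[0,0,0],[0,0,0],[0,0,0],[0,0,0]],"roll":[0,0,0,0,0]}' 45
python3 -m creep '{"claw":[1.5,1.5,1.5,1.5,1.5],"dp":[[0.4,0,0],[0.8,0,0],[1.2,0,0],[1.5,0,0],[1.5,0,0]],"roll":[0,0,0,0,0]}' 45
python3 - <<'E'
from h import *
import pickle
go([.3708,-.2802,.061],-6.6)
s=imaging.snapshot("wrist"); save(s,"w8.png"); pickle.dump(s,open("w8.pkl","wb"))
E
```

```text
t: 8.3
tcp_pos: [0.3711, -0.2803, 0.0606]
tool_rot: [0.998, -0.058, 0.0, 0.0]
force: [-0.3, -0.9, 1.1]
finger_gap: 0.277
t: 8.8
tcp_pos: [0.3864, -0.2819, 0.0606]
tool_rot: [0.998, -0.057, 0.0, 0.0]
force: [-0.1, 0.5, 3.9]
finger_gap: 0.276
t 8.8 tcp [ 0.3864 -0.2819  0.0606] yaw -6.58 tilt z [ 3.e-04 -1.e-04 -1.e+00] F [-0.1  0.5  3.9] gap 0.27573396810105294
dp cm [-1.57  0.01 -0.04] roll 0.0004
```

View pics/w8.png

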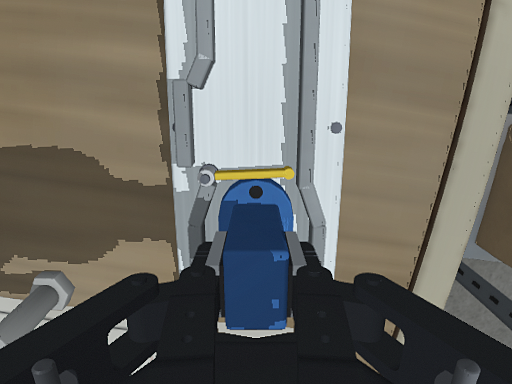

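The block is centred at px 256, between rails at 212 and 300, and the gate is just starting to open. Continuing.

```bash
python3 -m creep '{"claw":[1.5,1.5,1.5,1.5,1.5,1.5],"dp":[[0.4,0,0],[0.8,0,0],[1.2,0,0],[1.6,0,0],[2,0,0],[2,0,0]],"roll":[0,0,0,0,0,0]}' 45
python3 - <<'E'
from h import *
import pickle
go([.3708,-.2802,.061],-6.6)
s=imaging.snapshot("wrist"); save(s,"w9.png"); pickle.dump(s,open("w9.pkl","wb"))
E
```

```text
t: 9.45
tcp_pos: [0.4055, -0.2847, 0.0606]
tool_rot: [0.998, -0.057, -0.0, 0.0]
force: [-3.8, -2.5, 3.6]
finger_gap: 0.275
t 9.45 tcp [ 0.4055 -0.2847  0.0606] yaw -6.55 tilt z [-7.e-04 -6.e-04 -1.e+00] F [-3.8 -2.5  3.6] gap 0.27526423160567387
dp cm [-3.5  -0.05 -0.04] roll 0.0008
```

View pics/w9.png

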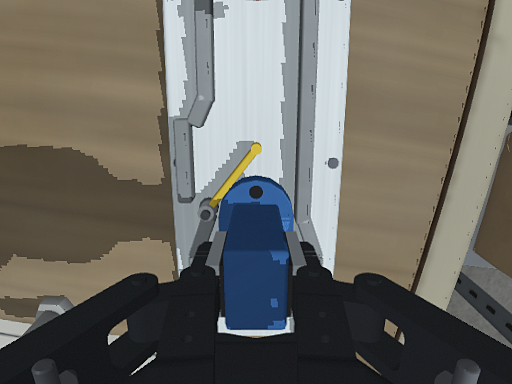

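```bash
python3 -m creep '{"claw":[1.5,1.5,1.5,1.5,1.5,1.5,1.5],"dp":[[0.5,0,0],[1,0,0],[1.5,0,0],[2,0,0],[2.5,0,0],[3,0,0],[3,0,0]],"roll":[0,0,0,0,0,0,0]}' 45
python3 - <<'E'
from h import *
import pickle
go([.3708,-.2802,.061],-6.6)
s=imaging.snapshot("wrist"); save(s,"w10.png"); pickle.dump(s,open("w10.pkl","wb"))
E
```

```text
t: 10.2
tcp_pos: [0.4371, -0.2883, 0.0606]
tool_rot: [0.998, -0.058, 0.001, 0.001]
force: [1.4, -2.2, 3.1]
finger_gap: 0.272
t 10.2 tcp [ 0.4371 -0.2883  0.0606] yaw -6.61 tilt z [ 0.0022 -0.0015 -1.    ] F [ 1.4 -2.2  3.1] gap 0.2719388919746745
dp cm [-6.67 -0.04 -0.05] roll -0.0001
```

View pics/w10.png

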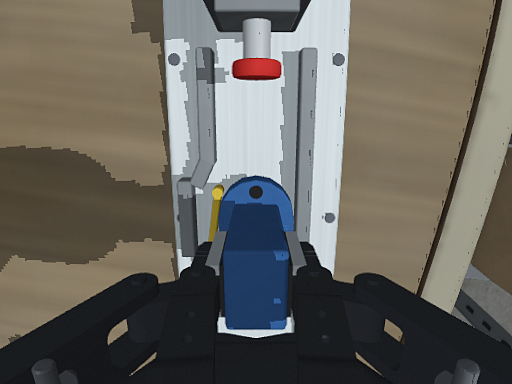

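The gate is folded aside with its tip at (217,192). The bumper is ahead at (257,70), centred on the block's line. I'll advance 40 mm and then measure the gap.

```bash
python3 -m creep '{"claw":[1.5,1.5,1.5,1.5,1.5,1.5,1.5,1.5,1.5,1.5],"dp":[[0.5,0,0],[1,0,0],[1.5,0,0],[2,0,0],[2.5,0,0],[3,0,0],[3.5,0,0],[4,0,0],[4,0,0],[4,0,0]],"roll":[0,0,0,0,0,0,0,0,0,0]}' 45
python3 - <<'E'
from h import *
import pickle
go([.3708,-.2802,.061],-6.6)
s=imaging.snapshot("wrist"); save(s,"w11.png"); pickle.dump(s,open("w11.pkl","wb"))
o=np.array([.4608,-.2900]); a=np.radians(-6.6); ex=np.array([np.cos(a),np.sin(a)])
W=pickle.load(open("w10.pkl","rb"))
for z in (.058,.048,.038): print(z,[round(1000*((plane(W,257,v,z)[:2]-o)@ex),1) for v in (60,70,77,80)])
print("cam x",1000*((-np.array(W["R"]).T@W["t"])[:2]-o)@ex,"tcp x",1000*((manip.sense()["tcp_pos"][:2]-o)@ex))
E
```

```text
t: 11.25
tcp_pos: [0.4766, -0.2927, 0.0606]
tool_rot: [0.998, -0.058, 0.001, 0.001]
force: [1.9, -1.9, 3.0]
finger_gap: 0.273
t 11.25 tcp [ 0.4766 -0.2927  0.0606] yaw -6.62 tilt z [ 0.0025 -0.0013 -1.    ] F [ 1.9 -1.9  3. ] gap 0.2733326851986936
dp cm [-10.66  -0.02  -0.06] roll -0.0003
0.058 [np.float64(59.8), np.float64(56.2), np.float64(53.7), np.float64(52.6)]
0.048 [np.float64(61.2), np.float64(57.4), np.float64(54.6), np.float64(53.5)]
0.038 [np.float64(62.6), np.float64(58.5), np.float64(55.6), np.float64(54.3)]
cam x 42.08701669732771 tcp x 15.907341360266198
```

View pics/w11.png

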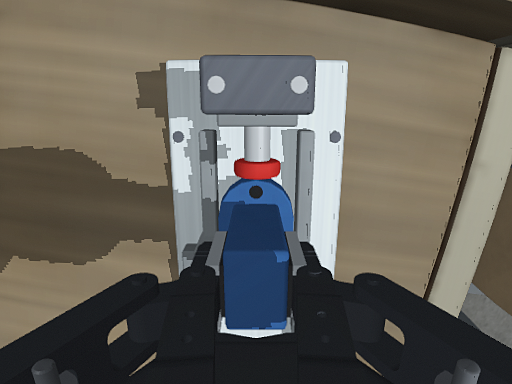

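```bash
python3 -m creep '{"claw":[1.5,1.5,1.5,1.5,1.5],"dp":[[0.5,0,0],[1,0,0],[1.5,0,0],[1.6,0,0],[1.6,0,0]],"roll":[0,0,0,0,0]}' 45
python3 -m creep '{"claw":[1.5,1.5],"dp":[[0.15,0,0],[0.2,0,0]],"roll":[0,0]}' 45
python3 -m creep '{"claw":[1.5,1.5],"dp":[[0.1,0,0],[0.1,0,0]],"roll":[0,0]}' 45
python3 -m creep '{"claw":[1.5,1.5],"dp":[[0.1,0,0],[0.1,0,0]],"roll":[0,0]}' 45
python3 - <<'E'
from h import *
go([.3708,-.2802,.061],-6.6)
s=imaging.snapshot("wrist"); save(s,"w12.png")
E
```

```text
t: 11.8
tcp_pos: [0.4911, -0.2936, 0.0606]
tool_rot: [0.998, -0.058, -0.0, -0.0]
force: [-0.4, 0.4, 5.2]
finger_gap: 0.275
t: 12.0
tcp_pos: [0.4925, -0.2935, 0.0606]
tool_rot: [0.998, -0.058, -0.001, -0.001]
force: [-2.8, -1.0, 6.5]
finger_gap: 0.278
t: 12.2
tcp_pos: [0.4936, -0.2936, 0.0606]
tool_rot: [0.998, -0.058, -0.001, -0.001]
force: [-2.3, -1.1, 6.2]
finger_gap: 0.276
t: 12.4
tcp_pos: [0.4945, -0.2938, 0.0606]
tool_rot: [0.998, -0.058, -0.001, -0.001]
force: [-1.6, -0.5, 6.1]
finger_gap: 0.273
t 12.4 tcp [ 0.4945 -0.2938  0.0606] yaw -6.6 tilt z [-0.0018  0.0016 -1.    ] F [-1.6 -0.5  6.1] gap 0.2728007624634319
dp cm [-1.245e+01  8.000e-02 -1.000e-02] roll -0.0001
```

View pics/w12.png

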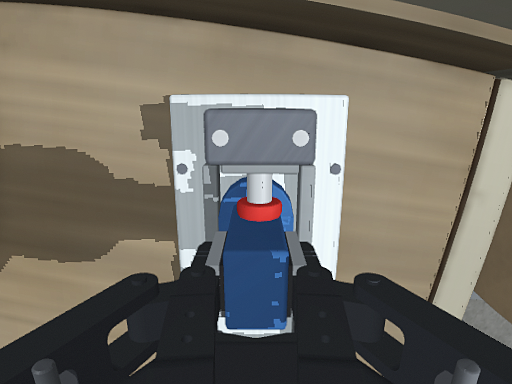

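Close to the bumper, which is at (260,208). Creeping on in 1 mm steps and watching the force.

```bash
for i in 1; do :; done
python3 -m creep '{"claw":[1.5,1.5],"dp":[[0.1,0,0],[0.1,0,0]],"roll":[0,0]}' 45
python3 -m creep '{"claw":[1.5,1.5],"dp":[[0.1,0,0],[0.1,0,0]],"roll":[0,0]}' 45
python3 -m creep '{"claw":[1.5,1.5],"dp":[[0.1,0,0],[0.1,0,0]],"roll":[0,0]}' 45
python3 -m creep '{"claw":[1.5,1.5],"dp":[[0.1,0,0],[0.1,0,0]],"roll":[0,0]}' 45
```

```text
t: 12.65
tcp_pos: [0.4955, -0.2939, 0.0606]
tool_rot: [0.998, -0.058, -0.001, -0.001]
force: [-1.9, -1.1, 6.5]
finger_gap: 0.274
t: 12.85
tcp_pos: [0.4965, -0.294, 0.0606]
tool_rot: [0.998, -0.058, -0.001, -0.001]
force: [-1.2, -0.3, 6.5]
finger_gap: 0.274
t: 13.05
tcp_pos: [0.4973, -0.294, 0.0606]
tool_rot: [0.998, -0.058, -0.001, -0.001]
force: [-1.9, 0.3, 7.1]
finger_gap: 0.273
t: 13.25
tcp_pos: [0.4974, -0.2941, 0.0606]
tool_rot: [0.998, -0.057, -0.002, -0.001]
force: [-5.3, -0.5, 7.6]
finger_gap: 0.273
```

Contact at x ≈ 0.4973. I'll press on to about +5 mm (x ≈ 0.502, total about 15 N).

```bash
python3 -m creep '{"claw":[1.5,1.5],"dp":[[0.1,0,0],[0.1,0,0]],"roll":[0,0]}' 45
python3 -m creep '{"claw":[1.5,1.5],"dp":[[0.1,0,0],[0.1,0,0]],"roll":[0,0]}' 45
python3 -m creep '{"claw":[1.5,1.5],"dp":[[0.1,0,0],[0.1,0,0]],"roll":[0,0]}' 45
python3 -m creep '{"claw":[1.5,1.5],"dp":[[0.1,0,0],[0.1,0,0]],"roll":[0,0]}' 45
```

```text
t: 13.45
tcp_pos: [0.4977, -0.2941, 0.0607]
tool_rot: [0.998, -0.057, -0.003, -0.001]
force: [-6.6, -1.8, 8.7]
finger_gap: 0.273
t: 13.65
tcp_pos: [0.4981, -0.2942, 0.0607]
tool_rot: [0.998, -0.057, -0.003, -0.001]
force: [-8.1, -1.9, 11.2]
finger_gap: 0.273
t: 13.85
tcp_pos: [0.4986, -0.2942, 0.0607]
tool_rot: [0.998, -0.057, -0.004, -0.001]
force: [-9.0, -1.7, 10.9]
finger_gap: 0.275
t: 14.05
tcp_pos: [0.4991, -0.2943, 0.0607]
tool_rot: [0.998, -0.057, -0.005, -0.002]
force: [-11.5, -1.5, 11.8]
finger_gap: 0.274
```

```bash
python3 -m creep '{"claw":[1.5,1.5],"dp":[[0.1,0,0],[0.1,0,0]],"roll":[0,0]}' 45
python3 -m creep '{"claw":[1.5,1.5],"dp":[[0.1,0,0],[0.1,0,0]],"roll":[0,0]}' 45
python3 -m creep '{"claw":[1.5,1.5],"dp":[[0.1,0,0],[0.1,0,0]],"roll":[0,0]}' 45
python3 - <<'E'
from h import *
go([.502,-.2947,.0606],-6.6)
s=imaging.snapshot("wrist"); save(s,"w13.png")
E
```

```text
t: 14.25
tcp_pos: [0.4996, -0.2943, 0.0608]
tool_rot: [0.998, -0.057, -0.005, -0.002]
force: [-12.3, -1.9, 13.6]
finger_gap: 0.275
t: 14.45
tcp_pos: [0.5001, -0.2944, 0.0608]
tool_rot: [0.998, -0.057, -0.006, -0.002]
force: [-12.7, -2.4, 14.1]
finger_gap: 0.275
t: 14.65
tcp_pos: [0.5006, -0.2944, 0.0608]
tool_rot: [0.998, -0.057, -0.006, -0.002]
force: [-13.8, -2.7, 15.6]
finger_gap: 0.271
t 14.65 tcp [ 0.5006 -0.2944  0.0608] yaw -6.48 tilt z [-0.0119  0.0045 -0.9999] F [-13.8  -2.7  15.6] gap 0.27135485452596103
dp cm [0.14 0.01 0.02] roll 0.0021
```

View pics/w13.png

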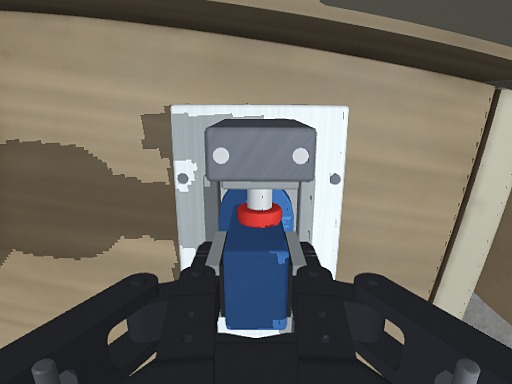

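Displacement says about 3.1 mm in. That agrees with the force once I allow for extra floor friction from the 15 N downward load. About 2 mm more to go.

```bash
python3 -m creep '{"claw":[1.5,1.5],"dp":[[0.1,0,0],[0.2,0,0]],"roll":[0,0]}' 45
python3 -m creep '{"claw":[1.5,1.5],"dp":[[0.1,0,0],[0.1,0,0]],"roll":[0,0]}' 45
python3 -m creep '{"claw":[1.5,1.5],"dp":[[0.1,0,0],[0.1,0,0]],"roll":[0,0]}' 45
python3 - <<'E'
from h import *
go([.502,-.2947,.0606],-6.6)
s=imaging.snapshot("wrist"); save(s,"w14.png")
E
```

```text
t: 14.9
tcp_pos: [0.5015, -0.2945, 0.0609]
tool_rot: [0.998, -0.056, -0.007, -0.002]
force: [-17.2, -3.8, 17.6]
finger_gap: 0.279
t: 15.1
tcp_pos: [0.5021, -0.2946, 0.0609]
tool_rot: [0.998, -0.056, -0.008, -0.002]
force: [-18.4, -3.4, 17.5]
finger_gap: 0.274
t: 15.3
tcp_pos: [0.5026, -0.2946, 0.0609]
tool_rot: [0.998, -0.056, -0.008, -0.002]
force: [-18.7, -4.8, 17.9]
finger_gap: 0.273
t 15.3 tcp [ 0.5026 -0.2946  0.0609] yaw -6.43 tilt z [-0.0161  0.0057 -0.9999] F [-18.7  -4.8  17.9] gap 0.2728207181294147
dp cm [-0.05  0.01  0.03] roll 0.003
```

View pics/w14.png

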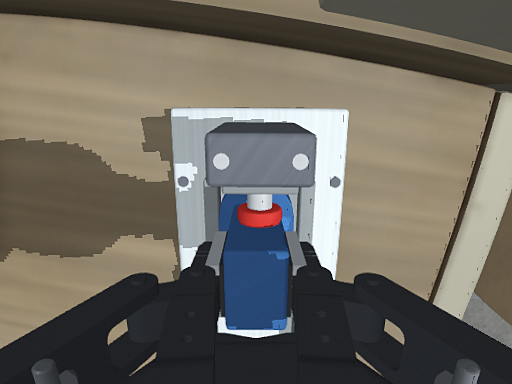

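Pressed in about 5.1 mm by displacement, and force less friction gives about 14 N, so it's half-way. I'll ease back smoothly to about 1.5 mm so the block isn't flung, then release.

```bash
python3 -m creep '{"claw":[1.5,1.5,1.5,1.5],"dp":[[-0.1,0,0],[-0.2,0,0],[-0.3,0,0],[-0.4,0,0]],"roll":[0,0,0,0]}' 45
python3 -m creep '{"claw":[1.5,1.5,1.5],"dp":[[-0.1,0,0],[-0.2,0,0],[-0.3,0,0]],"roll":[0,0,0]}' 45
python3 - <<'E'
from h import *
go([.4987,-.2942,.0606],-6.6)
E
```

```text
t: 15.75
tcp_pos: [0.5022, -0.2946, 0.0607]
tool_rot: [0.998, -0.057, -0.004, -0.002]
force: [-8.6, -2.3, 9.6]
finger_gap: 0.274
t: 16.05
tcp_pos: [0.5013, -0.2946, 0.0606]
tool_rot: [0.998, -0.058, -0.002, -0.001]
force: [-3.7, -1.5, 6.5]
finger_gap: 0.276
t 16.05 tcp [ 0.5013 -0.2946  0.0606] yaw -6.61 tilt z [-0.0037  0.0024 -1.    ] F [-3.7 -1.5  6.5] gap 0.276388460214061
dp cm [-0.26 -0.01  0.  ] roll -0.0001
```

```bash
python3 -m creep '{"claw":[1.5,1.5],"dp":[[-0.1,0,0],[-0.15,0,0]],"roll":[0,0]}' 45
python3 -m creep '{"claw":[2.4,3.2,4.2,5,5,5],"dp":[[0,0,0],[0,0,0],[0,0,0],[0,0,0],[0,0,0],[0,0,0]],"roll":[0,0,0,0,0,0]}' 45
python3 - <<'E'
from h import *
go([.4987,-.2942,.0606],-6.6)
s=imaging.snapshot("wrist"); save(s,"w15.png")
E
```

```text
t: 16.25
tcp_pos: [0.5005, -0.2944, 0.0606]
tool_rot: [0.998, -0.058, -0.001, -0.001]
force: [-2.9, 0.8, 6.3]
finger_gap: 0.272
t: 16.85
tcp_pos: [0.5017, -0.2951, 0.0603]
tool_rot: [0.998, -0.058, -0.0, -0.0]
force: [-0.2, -0.7, -0.6]
finger_gap: 0.585
t 16.85 tcp [ 0.5017 -0.2951  0.0603] yaw -6.6 tilt z [-2.e-04  4.e-04 -1.e+00] F [-0.2 -0.7 -0.6] gap 0.5854242999694704
dp cm [-0.31 -0.06 -0.03] roll 0.0
```

View pics/w15.png

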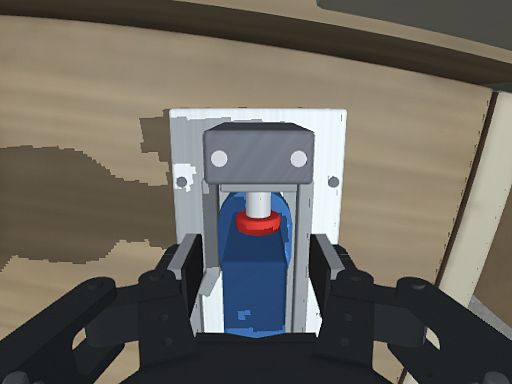

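Released. The block stands against the bumper at (258,220) and the fingers are clear. Retracting straight up.

```bash
python3 -m creep '{"claw":[5,5,5,5,5,5,5,5,5,5],"dp":[[0,0,-0.5],[0,0,-2],[0,0,-4],[0,0,-7],[0,0,-10],[0,0,-14],[-2,0,-18],[-5,0,-20],[-8,0,-20],[-8,0,-20]],"roll":[0,0,0,0,0,0,0,0,0,0]}' 45
python3 - <<'E'
from h import *
import pickle
go([.4987,-.2942,.0606],-6.6)
s=imaging.snapshot("wrist"); save(s,"w16.png"); pickle.dump(s,open("w16.pkl","wb"))
s=imaging.snapshot("scene"); cv2.imwrite("pics/s16.png",cv2.resize(s["image"][120:290,200:370],None,fx=3.5,fy=3.5)[...,::-1])
s=imaging.snapshot("top"); cv2.imwrite("pics/t16.png",cv2.resize(s["image"][130:260,170:350],None,fx=4.4,fy=4.4)[...,::-1])
E
```

```text
t: 17.9
tcp_pos: [0.4192, -0.2847, 0.2625]
tool_rot: [0.998, -0.058, -0.0, 0.0]
force: [-0.3, -0.7, -0.5]
finger_gap: 0.586
t 17.9 tcp [ 0.4192 -0.2847  0.2625] yaw -6.69 tilt z [-8.e-04 -1.e-04 -1.e+00] F [-0.3 -0.7 -0.5] gap 0.5861709990947982
dp cm [8.030e+00 1.000e-02 2.018e+01] roll -0.0015
```

View pics/w16.png

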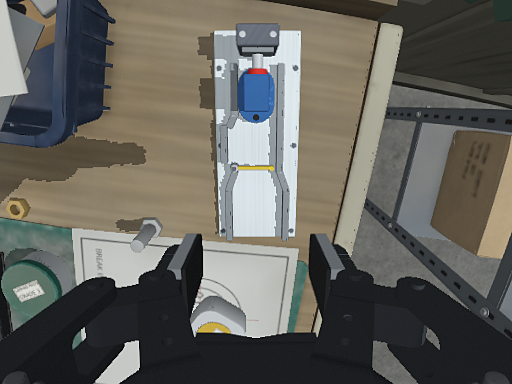

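View pics/s16.png

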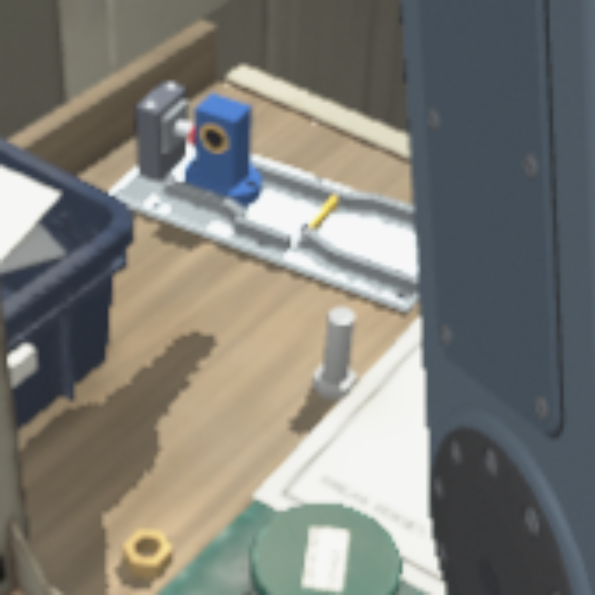

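View pics/t16.png

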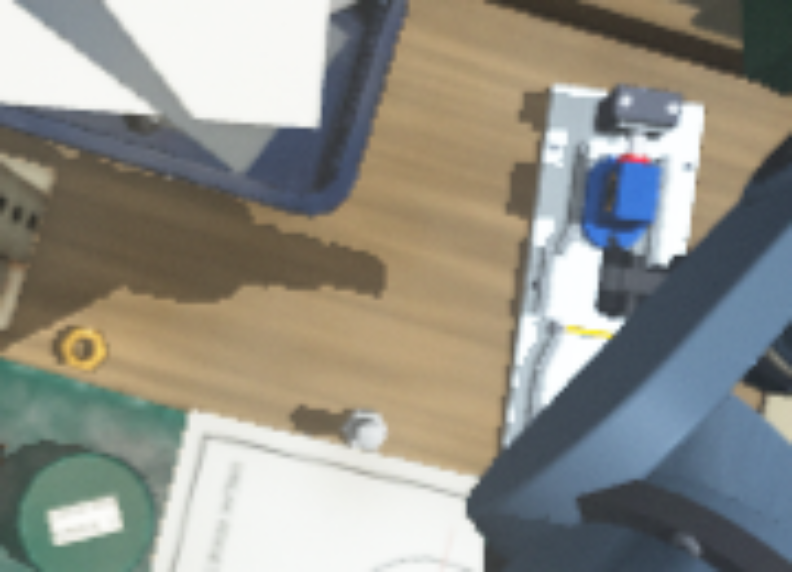

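The final pictures show the block upright in the lane at wrist px (257,95), touching the bumper at (258,72). The gate is shut across (234–273,168), and the nut and bolt are where they started. Handing in.

```bash
python3 -c "
from station import workorder
print(workorder.sign_off())"
```

```text
the job is handed in; nothing more can be done
None
```

The block is standing in the lane against the red bumper with the gate shut behind it, and I've handed the job in. I took about 18 s of the 72 s.

- **What I did:** I set the block down in the lane entry, pointing along the lane, and let go of it. I then regripped it and pushed it along the floor through the gate until it pressed the bumper. After that I eased back, released and lifted the gripper straight up.
- **How far the bumper went in:** about 5.1 mm of its 10 mm. This is worked out from how far the tool moved after touching it, because nothing reports the bumper directly. The wrist force peaked at about 19 N, above the expected 15–16 N. I put the extra down to floor friction from the tool pressing the block down with about 18 N. Allowing for that leaves roughly 14 N on the bumper, which also points to half-way.
- **Last checks:** the final pictures show the block upright and touching the bumper, the gate straight across the lane, and the nut and bolt where they started. The gripper was well clear, with no force on it.
- **Disagreement:** the cameras differed by about 2 mm on where the lane lies along its length. I centred the block from the wrist camera and found the bumper by feel.

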